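# Clamp a bronze bush with the inner fine-feed knob

### The arm

A 7-joint arm with a two-finger parallel gripper is mounted at the origin on the work surface. World frame = base frame: x ahead of the robot, y to its left, z up, the work surface at z = 0. Lengths are in m, angles in rad, forces in N, time in s.
With the tool pointing down it reaches from about 0.4 to 0.875 m from the base axis. Payload 6.5 kg.
Tool frame: the origin (TCP) lies at the very end of the fingers, on their centre line; the grasp point (between the pads) lies 19 mm behind it; z points along the fingers, y is the line along which they close (so a half turn about z gives the same grasp; the last joint's range is limited). The gripper opens to 85 mm and grips with 20 to 120 N. Pads are 22 mm wide; open, the fingers measure 114 mm over their backs; the gripper's body (76 mm by 85 mm) begins 54 mm behind the grasp point. The pads swing forward as they close: fully open they stand 13 mm farther back than shut.
Start: joints at [1.106, 0.536, -0.004, 1.538, 0.003, 1.067, -0.071], TCP at [0.252, -0.599, 0.231] pointing down, gripper open.
Joint ranges: [-2.7, 2.7], [-0.37, 2.16], [-1.27, 1.26], [0.24, 2.4], [-1.31, 4.45], [0.19, 1.91], [-2.76, 2.76]. Speed limits (rad/s): [2.39, 2.39, 3.14, 3.14, 3.14, 3.14, 3.14].

### API

Orientations are given as a unit quaternion [x, y, z, w].
In Python, from workcell import * gives the robot as it stands.
- The arm moves only by the tool drive_tool, never from a script. Its argument "commands" is a list of rows, each a list of 7 numbers: the finger opening in m, from 0 to 0.0854, then the shift along the tool's x, y, z in m, then the turn, a rotation vector about the tool's x, y, z in rad. A call has 1 to 8 rows; each row shifts and turns the commanded pose from where the row before left it, along the tool's axes as they then stand; what a row does not reach is not made up. A row lasts 1/12 s, in which the tool goes at most 41.7 mm and 7.16 degrees, less where a joint would pass 70% of its speed; a pose out of reach is approached as far as the arm can. A call is refused whole if a number of a shift passes 0.0417 or a number of a turn 0.125, either way. A call with a gripper value outside its range is refused whole. The fingers move at their own pace and stop on an object; "grip_force" is the grip in N (left out, the last holds). Time passes only in rows, so rows that do not move let the fingers close. It gives the time, the measured TCP pose, the force, the opening and the grip force at its end, in the units of the state.
- sense(): the state, without advancing time (a new reading comes with each control period).
- snapshot(name): name is "side" or "top"; returns a dict with "img" (420x560x3 uint8, red, green, blue), "intrinsics" (3x3 intrinsics, pixels), "xyz" and "orientation" of the camera in the world. Camera axes: x right, y down, z forward; pixel columns grow to the right and rows downward; lengths in m; the calibration is good to about 2 mm. A picture is of the moment at which its call begins. There is no depth.
- finish_job(): hands the job in; it is judged then, once.
The state is a dict: "t": time; "qpos": joint angles; "dq": joint speeds; "effort": joint torques, N m; "tcp_pos": TCP position; "ee_rot": TCP orientation; "wrist_force": force on the tool from outside, world axes, zero at the start; "torque": the same for the moment, N m; "gripper_width": finger opening in m; "grip_force": force on a finger pad.
Only numpy, scipy, OpenCV 4.12 (cv2) and the standard library are available. Lean on these libraries where they do the work, as an engineer would, in place of code of your own. Each camera call takes 0.05 s, during which the arm holds its last target. There are 200 camera calls.

### The job

Stand the copper-coloured bush upright on the bed of the little bench clamp, in the middle of the open gap between its jaws, and let go of it. Then turn only the small red inner knob clockwise until the sprung jaw holds the bush lightly, with about 13 N, and let go. The large black ring around the knob is already set: do not turn it or lean on it, do not crush or drop the bush, and leave the other things alone.

Things in the scene. Friction and masses are not known exactly. Their poses are not given: they have to be found in the camera images.
- clamp: Bench clamp fixed to the bench. Origin: bench level, on its middle line; its own y runs along the clamp from the jaws (-y) to the knob (+y), z up. Grey bed 84 wide (x), 230 long (y -105 to +125), top 20 above the bench. Blue block under the knob: 72 wide, y 30 to 120, top 36 above the bench. The knob axis is at y = 75, the gap for the bush around y = -35.
- bed_center (a point): Point on top of the bed (20 above the bench) on the middle line, at the clamp's y = -35; axes as the clamp's. Stand the bush here: at least 4 of free room to either jaw. Both jaws are 60 wide, tops 48 above the bench.
- jaw_base (a point): Fixed point on the bed, clamp's y = -14, near the face of the steel moving jaw, which starts at y = -13 to -16 and moves to -y, 6 mm per rad of the inner knob. Its pad is sprung: 8 N per mm, at most 7 mm. It pushes the loose bush along with about 1 N until the bush meets the back jaw; from there each further 0.1 rad of the knob adds 4.8 N.
- back_base (a point): Fixed point on the bed, clamp's y = -59: the middle of the range in which the fixed steel back jaw (facing +y, 16 thick) has been set. Its face lies anywhere from y = -54 to -64; this is not measured, so the moment at which the bush is caught must be felt.
- fine_knob: Inner knob: red round grip, diameter 27, height 20, white line on top from the centre to its own -x. Origin: on its vertical axis at its underside (50 above the bench, level with the ring's top); top at 70. Clockwise from above closes the jaw; the first 1.3 rad run free, 1.5 to 3.9 in all. Friction 0.15 N m; clamping adds 0.006 N m per N to the effort felt when free. It stays where it is left.
- ring: Outer ring round the foot of the inner knob: black fluted disc, diameter 68, height 14, yellow line on top to its own -x. Origin: on the axis at its underside, 36 above the bench. It turns freely of the inner knob about the same axis, held only by a friction of 0.06 N m, so fingers that rub on it or press on it drag it round; it must not turn.
- ring_mark (a point): Outer end of the yellow line on top of the ring, 30 from the axis.
- bush: Copper-coloured bronze bush standing on end on the bench, outer diameter 30, height 32, open bore at the top, about 0.12 kg. Origin: centre of its underside.
- spacer: Bystander: dark steel spacer, diameter 38, height 22, standing on the bench. Origin: centre of its underside.
- driver: Bystander: screwdriver with red handle lying on the bench.
- grease: Bystander: small grease jar with yellow cap, diameter 60, height 60. Origin: centre of its underside.
Not all that is in view belongs to the job. Several things have the shape of the bush; the one meant has the colours described above.

How it is judged:
By the outcome, as a careful person would: the job done as asked, in the order asked, and still so for the second after the job is handed in, with the robot touching nothing.
It also fails if it takes over 72 s, if anything falls off the work surface, if the arm or the gripper's body presses on something with over 40 N, if the wrist force passes 120 N, or if a joint passes its speed limit or range.

## Working session

There is one attempt and no reset: what is moved stays moved. The work goes in short steps, Python scripts to look and compute and a tool call to move; the robot and the scene stay as the last step left them, time stands still between calls to the robot, and variables do not carry over. Pictures are saved under pics/ and viewed, at most 10 in all, crops included, and the job is handed in when it is done.

Besides the shell and the picture viewer there is one more tool, called after "Call:" in YAML: its name, and indented under it one key for each argument. drive_tool: Moves the arm, as the interface text tells. Its arguments: {"type":"object","properties":{"commands":{"type":"array","items":{"type":"array","items":{"type":"number"}}},"grip_force":{"type":"number"}},"required":["commands"]}

```bash
mkdir -p pics; ls
python3 - <<'E'
from workcell import *
import cv2,numpy as np
s=sense();print({k:np.round(v,4).tolist() for k,v in s.items()})
for n in("side","top"):
    d=snapshot(n);cv2.imwrite(f"pics/{n}0.png",d["img"][:,:,::-1]);print(n,np.round(d["intrinsics"],1).tolist(),d["xyz"],d["orientation"])
E
```

```text
pics
{'t': 0.0, 'qpos': [1.1058, 0.5372, -0.0044, 1.5389, 0.0026, 1.0673, -0.0711], 'dq': [0.0004, 0.0004, 0.0003, 0.0001, -0.0, -0.0009, 0.0007], 'effort': [-0.0002, -58.3423, 1.0486, -25.91, 0.0123, 0.0097, -0.0], 'tcp_pos': [0.2521, -0.5984, 0.2304], 'ee_rot': [0.9802, 0.1981, -0.0002, -0.0009], 'wrist_force': [0.0803, 0.0079, 0.4425], 'torque': [-0.0315, -0.0022, -0.0725], 'grip_force': 0.0, 'gripper_width': 0.0855}
side [[451.5, 0.0, 281.5], [0.0, 451.5, 210.2], [0.0, 0.0, 1.0]] [ 0.52009826 -0.82893306  0.486783  ] [ 0.85399284 -0.04026164  0.03056726 -0.51782321]
top [[451.6, 0.0, 284.9], [0.0, 451.6, 207.3], [0.0, 0.0, 1.0]] [ 0.5279974  -0.04382781  0.84538527] [ 0.70707598 -0.7053907   0.03965116 -0.02992162]
```

View pics/side0.png

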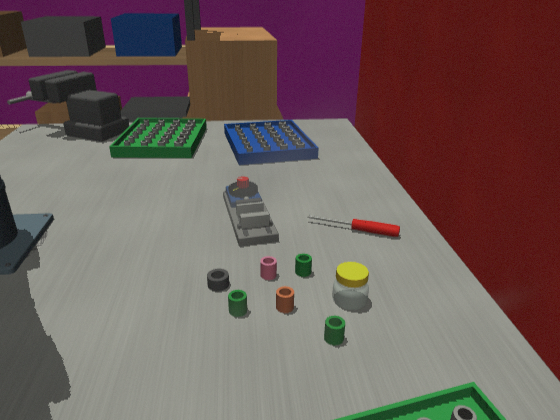

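View pics/top0.png

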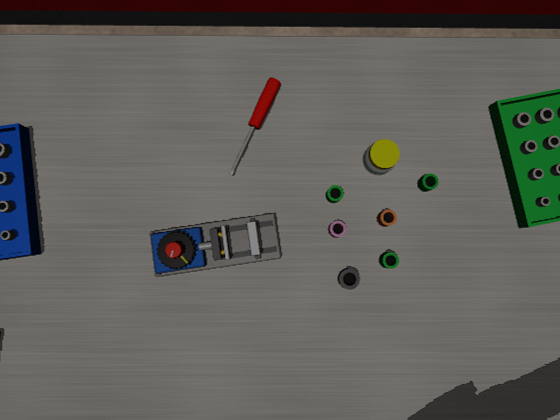

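The side picture shows the orange bush at (285,299), and the top picture shows it at (388,217). Look-alikes in the top view are pink (338,228), green (335,193), (429,181) and (390,260), and the dark spacer at (348,278). I choose the orange one at (388,217). The clamp spans (151,213) to (281,276), with the knob at (173,250).

```bash
cat > h.py <<'E'
from workcell import *
import cv2,numpy as np
from scipy.spatial.transform import Rotation as R
def ray(d,px,z):
    K=d["intrinsics"];v=R.from_quat(d["orientation"]).as_matrix()@np.linalg.inv(K)@np.array([px[0],px[1],1.])
    c=np.array(d["xyz"]);return c+v*(z-c[2])/v[2]
def proj(d,p):
    v=d["intrinsics"]@(R.from_quat(d["orientation"]).as_matrix().T@(np.array(p)-d["xyz"]));return v[:2]/v[2]
def blobs(d,lo,hi,mina=15):
    m=cv2.inRange(cv2.cvtColor(d["img"],cv2.COLOR_RGB2HSV),lo,hi)
    n,_,st,c=cv2.connectedComponentsWithStats(m);return [(c[i].round(1),st[i].tolist()) for i in range(1,n) if st[i][4]>=mina],m
E
python3 - <<'E'
from h import *
t=snapshot("top");s=snapshot("side")
for d,n in((t,"top"),(s,"side")):
    for nm,lo,hi in(("or",(4,100,60),(14,255,255)),("red",(0,150,60),(4,255,255)),("yel",(20,150,60),(35,255,255)),("blue",(105,120,40),(125,255,255))):
        for c,st in blobs(d,lo,hi)[0]: print(n,nm,c,st)
for p in((151,231),(276,213),(281,258),(155,276)):print(ray(t,p,.02).round(4))
a=cv2.resize(t["img"][205:285,145:290],None,fx=5,fy=5,interpolation=2)
b=cv2.resize(t["img"][170:280,325:440],None,fx=2,fy=2)
c=np.zeros((a.shape[0]+0,800,3),np.uint8);c[:a.shape[0],:725]=a
cv2.imwrite("pics/clamp.png",a[:,:,::-1])
e=cv2.resize(s["img"][165:250,210:290],None,fx=5,fy=5,interpolation=2)
f=cv2.resize(s["img"][250:345,200:350],None,fx=2.6,fy=2.6,interpolation=2)
k=np.zeros((425,800,3),np.uint8);k[:,:400]=e;k[:f.shape[0],405:405+f.shape[1]]=f[:,:395]
cv2.imwrite("pics/sidecrop.png",k[:,:,::-1])
E
```

```text
top or [387.6 217.2] [380, 209, 17, 17, 134]
top red [264.3 101.8] [249, 78, 31, 50, 636]
top red [172.8 249.2] [165, 242, 17, 16, 191]
top yel [384.1 153.3] [370, 139, 29, 29, 673]
top yel [183.8 259. ] [181, 256, 7, 7, 18]
top blue [ 13.9 197.3] [0, 123, 32, 136, 2839]
top blue [177.8 250.5] [151, 227, 54, 46, 794]
side or [ 5.4 11.6] [0, 11, 13, 4, 20]
side or [253.8  28.9] [234, 27, 41, 12, 47]
side or [222.2  46.2] [218, 44, 10, 5, 16]
side or [245.7  47.2] [242, 44, 8, 8, 20]
side or [219.6  61.8] [216, 59, 7, 6, 16]
side or [254.1  67.3] [251, 61, 8, 13, 28]
side or [232.6  74. ] [225, 65, 13, 19, 51]
side or [271.   67.5] [269, 64, 5, 9, 19]
side or [203.   71.7] [202, 67, 4, 9, 16]
side or [272.1  75.2] [270, 72, 5, 7, 17]
side or [254.3  79.8] [252, 75, 6, 11, 18]
side or [212.4  81.3] [203, 76, 17, 11, 33]
side or [237.1  84.1] [235, 81, 5, 7, 16]
side or [266.6  82.9] [259, 80, 15, 6, 33]
side or [246.5  89.9] [242, 87, 8, 8, 22]
side or [273.5  93.3] [270, 90, 7, 8, 17]
side or [235.6  96.1] [232, 94, 7, 6, 17]
side or [223.   99.7] [220, 97, 7, 6, 16]
side or [246.1 100.3] [244, 97, 5, 9, 18]
side or [273.6 106.3] [270, 98, 9, 16, 47]
side or [233.3 105.7] [229, 103, 11, 6, 23]
side or [ 47.9 114.3] [43, 110, 11, 9, 29]
side or [233.8 113.6] [229, 110, 10, 7, 18]
side or [260.6 115. ] [258, 111, 6, 8, 21]
side or [275.5 116.2] [267, 112, 16, 7, 42]
side or [284.5 299.1] [276, 286, 18, 27, 428]
side red [475.9 138.7] [355, 0, 205, 381, 47209]
side red [242.9 178.4] [238, 177, 10, 4, 20]
side red [375.7 227.1] [352, 219, 48, 17, 488]
side yel [351.8 274. ] [336, 262, 33, 25, 661]
side blue [145.8  34.3] [111, 13, 70, 43, 2704]
side blue [282.1 134.7] [268, 121, 28, 29, 192]
side blue [299.2 133.8] [284, 120, 34, 29, 166]
side blue [247.9 139.1] [224, 122, 59, 40, 979]
[0.5654 0.1885 0.02  ]
[ 0.599  -0.0388  0.02  ]
[ 0.517  -0.0482  0.02  ]
[0.4844 0.1788 0.02  ]
```

View pics/clamp.png

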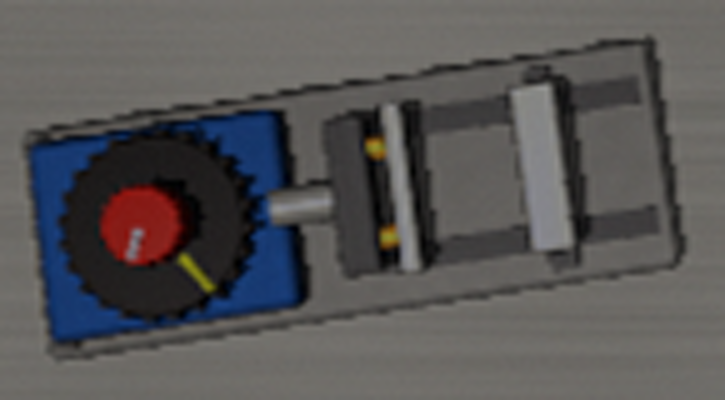

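View pics/sidecrop.png

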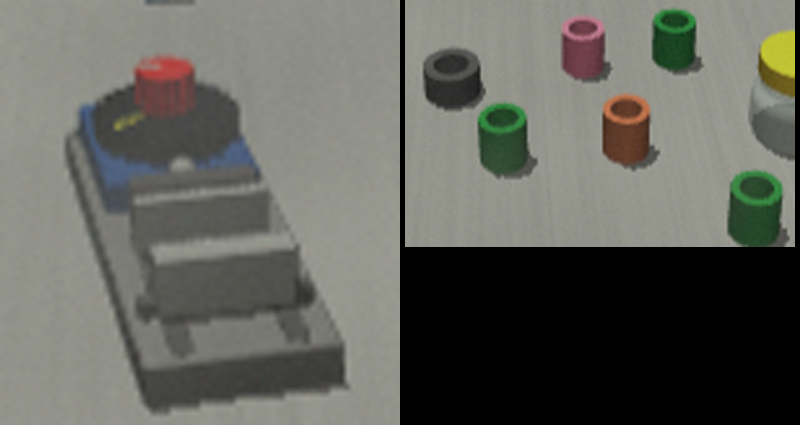

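Run:
```python
from h import *
t=snapshot("top");s=snapshot("side")
P=lambda u,v,z:ray(t,(u/5+145-.4,v/5+205-.4),z)
C=[P(28,133,.02),P(652,40,.02),P(680,262,.02),P(55,355,.02)]
l=((C[0]+C[3])-(C[1]+C[2]))/2;print("len",np.linalg.norm(l),np.linalg.norm(C[0]-C[3]),np.linalg.norm(C[1]-C[2]))
ey=l/np.linalg.norm(l);yaw=np.arctan2(-ey[0],ey[1]);ex=np.array([np.cos(yaw),np.sin(yaw),0])
o=sum(C)/4-ey*.01;print("yaw",yaw,"origin",o)
loc=lambda p:(np.dot(p-o,ex).round(4),np.dot(p-o,ey).round(4))
k=ray(t,(172.8,249.2),.068);print("knob",k,loc(k))
ring=P(155,223,.05);print("ring approx",loc(ring))
for nm,a in(("mov",(400,102)),("mov",(420,268)),("back",(512,90)),("back",(532,250))):print(nm,loc(P(*a,.048)))
print("mark",loc(P(212,290,.05)))
# bush: top rim via outer circle
b,m=blobs(t,(4,100,60),(14,255,255));ys,xs=np.nonzero(m[200:235,370:405]);(cx,cy),r=cv2.minEnclosingCircle(np.c_[xs+370,ys+200].astype(np.float32))
print(cx,cy,r);bt=ray(t,(cx,cy),.032);print("bush top",bt)
for c in((284.5,299.1),):print("bush side",ray(s,c,.016))
bb=bt
for nm,z in(("c",.016),):print(proj(s,[*bt[:2],.016]))
# clamp check in side view: knob top centre, corners
print("side knob top",proj(s,[*(o+.075*ey)[:2],.07]),"bed corners",[proj(s,[*(o+sx*.042*ex-.105*ey)[:2],.02]).round(1) for sx in(-1,1)])
print("knob target",o+.075*ey,"bedc",o-.035*ey)
for nm,px in(("pink",(338,228)),("g1",(335,193)),("g2",(429,181)),("g3",(390,260)),("sp",(348,278)),("gr",(384,154))):print(nm,ray(t,px,.03).round(3))
```

```text
len 0.22866634667644636 0.08090941097830347 0.08161813301823302
yaw 0.1499445344754905 origin [0.54365653 0.06093477 0.02      ]
knob [0.53227021 0.13695327 0.068     ] (np.float64(0.0001), np.float64(0.0769))
ring approx (np.float64(0.0001), np.float64(0.0762))
mov (np.float64(0.0297), np.float64(-0.0139))
mov (np.float64(-0.0291), np.float64(-0.013))
back (np.float64(0.0281), np.float64(-0.0536))
back (np.float64(-0.0287), np.float64(-0.0526))
mark (np.float64(-0.0259), np.float64(0.0595))
387.79998779296875 217.1999969482422 8.287428855895996
bush top [ 0.59089843 -0.2414759   0.032     ]
bush side [ 0.5890861  -0.24412033  0.016     ]
[285.42501086 298.01860799]
side knob top [243.02711895 177.86855937] bed corners [array([238.7, 237.7]), array([279.5, 232.8])]
knob target [0.53245278 0.13509322 0.02      ] bedc [0.54888494 0.02632749 0.02      ]
pink [ 0.571 -0.151  0.03 ]
g1 [ 0.635 -0.146  0.03 ]
g2 [ 0.658 -0.319  0.03 ]
g3 [ 0.514 -0.244  0.03 ]
sp [ 0.482 -0.168  0.03 ]
gr [ 0.708 -0.237  0.03 ]
```

The gap lies at about y = -15 to -54.5 once the origin is shifted 1.5 mm to fit the knob and jaws. The bush is at (0.590, -0.2425). Now turn the tool so the fingers close along the clamp's x, and go over the bush.

Call:
drive_tool:
  commands:
    - [0.052,0,0,0,0,0,-0.12]
    - [0.052,0,0,0,0,0,-0.12]
    - [0.052,0,0,0,0,0,-0.12]
    - [0.052,0,0,0,0,0,-0.12]
    - [0.052,0,0,0,0,0,-0.12]
    - [0.052,0,0,0,0,0,-0.12]
    - [0.052,0,0,0,0,0,-0.12]
    - [0.052,0,0,0,0,0,-0.12]
  grip_force: 30

```text
t: 0.97
tcp_pos: [0.2523, -0.5989, 0.2312]
ee_rot: [0.776, 0.631, -0.0, -0.0]
wrist_force: [-0.4, 0.7, -0.6]
gripper_width: 0.052
grip_force: 0.0
```

Call:
drive_tool:
  commands:
    - [0.052,0,0,0,0,0,-0.12]
    - [0.052,0,0,0,0,0,-0.12]
    - [0.052,0,0,0,0,0,-0.12]
    - [0.052,0.025,0.032,0,0,0,0]
    - [0.052,0.025,0.032,0,0,0,0]
    - [0.052,0.025,0.032,0,0,0,0]
    - [0.052,0.025,0.032,0,0,0,0]
    - [0.052,0.025,0.032,0,0,0,0]

```text
t: 1.63
tcp_pos: [0.3931, -0.4503, 0.2314]
ee_rot: [0.653, 0.757, -0.0, 0.0]
wrist_force: [-0.5, 0.0, 0.5]
gripper_width: 0.0527
grip_force: 0.0
```

Call:
drive_tool:
  commands:
    - [0.052,0.025,0.032,0,0,0,0]
    - [0.052,0.025,0.032,0,0,0,0]
    - [0.052,0.025,0.032,0,0,0,0]
    - [0.052,0.025,0.032,0,0,0,0]
    - [0.052,0.025,0.032,0,0,0,0]
    - [0.052,0.025,0.032,0,0,0,0]
    - [0.052,0,0,0,0,0,0]
    - [0.052,0,0,0,0,0,0]

```text
t: 2.3
tcp_pos: [0.5619, -0.2717, 0.2312]
ee_rot: [0.651, 0.759, 0.001, -0.0]
wrist_force: [-0.1, -1.3, 0.4]
gripper_width: 0.0523
grip_force: 0.0
```

```bash
cat >> h.py <<'E'
ex=np.array([np.cos(.15),np.sin(.15),0]);ey=np.array([-np.sin(.15),np.cos(.15),0])
O=np.array([.54366,.06093,0])+.0015*ey
def to(p,psi=None):
    s=sense();r=R.from_quat(s["ee_rot"]);M=r.as_matrix();q=np.arctan2(M[1,0],M[0,0])
    print("t",round(s["t"],2),"tcp",s["tcp_pos"].round(4),"psi",q.round(4),"tilt",M[2].round(4),"q7",s["qpos"][6].round(3),"w",round(float(s["gripper_width"]),4),"gf",s["grip_force"],"F",s["wrist_force"].round(2),"T",s["torque"].round(3))
    print("tool shift",(M.T@(np.array(p)-s["tcp_pos"])).round(4), "" if psi is None else ("rz",round(q-psi,4)))
E
python3 - <<'E'
from h import *
to([.590,-.2425,.009],1.7208)
E
```

```text
t 2.3 tcp [ 0.5619 -0.2717  0.2312] psi 1.7247 tilt [ 0.0013  0.001  -1.    ] q7 0.357 w 0.0523 gf 0.0 F [-0.08 -1.33  0.39] T [-0.077  0.068 -0.007]
tool shift [0.0242 0.032  0.2223] ('rz', np.float64(0.0039))
```

Call:
drive_tool:
  commands:
    - [0.052,0.024,0.032,0,0,0,0.004]
    - [0.052,0,0,0.037,0,0,0]
    - [0.052,0,0,0.037,0,0,0]
    - [0.052,0,0,0.037,0,0,0]
    - [0.052,0,0,0.037,0,0,0]
    - [0.052,0,0,0,0,0,0]
    - [0.052,0,0,0,0,0,0]

```text
t: 2.88
tcp_pos: [0.5859, -0.2476, 0.082]
ee_rot: [0.655, 0.756, -0.001, -0.002]
wrist_force: [0.7, 0.5, 0.1]
gripper_width: 0.0521
grip_force: 0.0
```

Run:
```python
from h import *
to([.590,-.2425,.009],1.7208)
```

```text
t 2.88 tcp [ 0.5859 -0.2476  0.082 ] psi 1.7132 tilt [ 0.0013 -0.0042 -1.    ] q7 0.229 w 0.0521 gf 0.0 F [0.74 0.49 0.13] T [-0.046 -0.069  0.018]
tool shift [0.0044 0.005  0.073 ] ('rz', np.float64(-0.0076))
```

Call:
drive_tool:
  commands:
    - [0.052,0.004,0.005,0.015,0,0,0]
    - [0.052,0,0,0.02,0,0,0]
    - [0.052,0,0,0.02,0,0,0]
    - [0.052,0,0,0.018,0,0,0]
    - [0.052,0,0,0,0,0,0]
    - [0.052,0,0,0,0,0,0]

```text
t: 3.38
tcp_pos: [0.5934, -0.2423, 0.0116]
ee_rot: [0.654, 0.756, 0.0, 0.001]
wrist_force: [0.4, 0.2, 0.2]
gripper_width: 0.0521
grip_force: 0.0
```

Run:
```python
from h import *
to([.590,-.2425,.009],1.7208)
d=snapshot("side");cv2.imwrite("pics/s1.png",cv2.resize(d["img"][180:340,190:390],None,fx=3,fy=3,interpolation=2)[:,:,::-1])
```

```text
t 3.38 tcp [ 0.5934 -0.2423  0.0116] psi 1.7146 tilt [-8.0e-04  1.4e-03 -1.0e+00] q7 0.189 w 0.0521 gf 0.0 F [0.38 0.25 0.24] T [-0.02   0.02  -0.025]
tool shift [ 0.0003 -0.0034  0.0026] ('rz', np.float64(-0.0062))
```

View pics/s1.png

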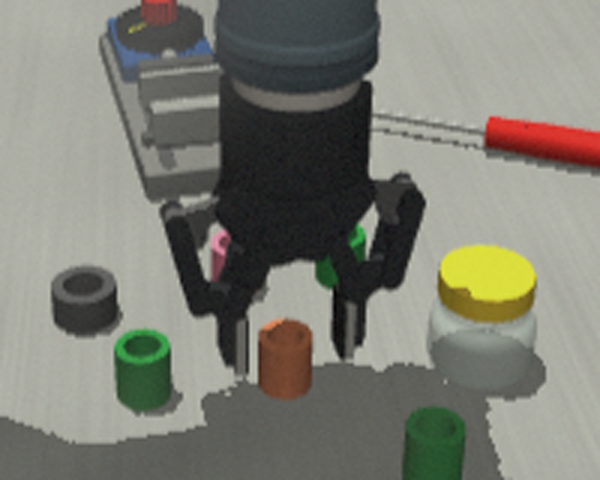

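The side crop shows the orange bush (285,360) between the open fingers (247 and 338), slightly left of centre, so I shift -3 mm and close.

Call:
drive_tool:
  commands:
    - [0.052,0,-0.003,0.001,0,0,0.0]
    - [0.052,0,0,0,0,0,0]
    - [0.025,0,0,0,0,0,0]
    - [0.025,0,0,0,0,0,0]
    - [0.025,0,0,0,0,0,0]
    - [0.025,0,0,0,0,0,0]
    - [0.025,0,0,0,0,0,0]
    - [0.025,0,0,0,0,0,0]
  grip_force: 30

```text
t: 4.1
tcp_pos: [0.59, -0.2427, 0.0103]
ee_rot: [0.654, 0.756, 0.0, 0.001]
wrist_force: [-2.0, -0.2, 7.0]
gripper_width: 0.029
grip_force: 29.4
```

Call:
drive_tool:
  commands:
    - [0.025,0,0,-0.02,0,0,0]
    - [0.025,0,0,-0.03,0,0,0]
    - [0.025,0,0,-0.03,0,0,0]
    - [0.025,0,0,-0.03,0,0,0]
    - [0.025,0,0,0,0,0,0]
    - [0.025,0,0,0,0,0,0]

```text
t: 4.6
tcp_pos: [0.5908, -0.2428, 0.1213]
ee_rot: [0.654, 0.756, 0.001, 0.002]
wrist_force: [0.2, 0.6, -1.9]
gripper_width: 0.0292
grip_force: 29.9
```

Run:
```python
from h import *
p=O-.035*ey;print(p,O+.075*ey);to([p[0],p[1],.12],1.7208)
```

```text
[0.54866618 0.02780617 0.        ] [0.53222798 0.13657099 0.        ]
t 4.6 tcp [ 0.5908 -0.2428  0.1213] psi 1.7147 tilt [-0.0019  0.0034 -1.    ] q7 0.237 w 0.0292 gf 29.897823929786682 F [ 0.17  0.62 -1.92] T [-0.033  0.004  0.033]
tool shift [ 0.2739 -0.0029  0.0007] ('rz', np.float64(-0.0061))
```

Call:
drive_tool:
  commands:
    - [0.025,0.03,0,0,0,0,0]
    - [0.025,0.035,0,0,0,0,0]
    - [0.025,0.035,0,0,0,0,0]
    - [0.025,0.035,-0.001,0,0,0,0]
    - [0.025,0.035,-0.001,0,0,0,0]
    - [0.025,0.035,-0.001,0,0,0,0]
    - [0.025,0.035,0,0,0,0,0]
    - [0.025,0.034,0,0,0,0,-0.006]

```text
t: 5.27
tcp_pos: [0.5454, 0.03, 0.1179]
ee_rot: [0.652, 0.758, -0.001, -0.001]
wrist_force: [0.9, -0.3, -0.6]
gripper_width: 0.0289
grip_force: 29.9
```

Call:
drive_tool:
  commands:
    - [0.025,0,0,0.03,0,0,0]
    - [0.025,0,0,0,0,0,0]
    - [0.025,0,0,0,0,0,0]
    - [0.025,0,0,0,0,0,0]

```text
t: 5.6
tcp_pos: [0.5469, 0.0272, 0.089]
ee_rot: [0.653, 0.758, -0.001, -0.0]
wrist_force: [0.7, 0.4, -0.3]
gripper_width: 0.0289
grip_force: 30.0
```

Run:
```python
from h import *
p=O-.035*ey;to([p[0],p[1],.032],1.7208)
s=sense();z=s["tcp_pos"][2]
d=snapshot("side");t=snapshot("top")
b,m=blobs(d,(4,110,40),(14,255,255),100);print(b,"bush z0~",z-.0103)
for c,st in b:
    if st[4]<600 and c[1]>150:
        w=ray(d,c,z-.0103+.016);print("bush centre",w,"clamp",np.dot(w-O,ex),np.dot(w-O,ey))
a=cv2.resize(d["img"][130:260,190:320],None,fx=3,fy=3,interpolation=2);b=cv2.resize(t["img"][170:300,145:290],None,fx=2.7,fy=3,interpolation=2)
cv2.imwrite("pics/s2.png",np.hstack([a,b])[:,:,::-1])
```

```text
t 5.6 tcp [0.5469 0.0272 0.089 ] psi 1.7194 tilt [-5.0e-04 -1.4e-03 -1.0e+00] q7 -0.262 w 0.0289 gf 30.015973448753357 F [ 0.65  0.38 -0.35] T [ 0.028 -0.011  0.031]
tool shift [0.0004 0.0019 0.057 ] ('rz', np.float64(-0.0014))
[] bush z0~ 0.07869537277058322
```

View pics/s2.png

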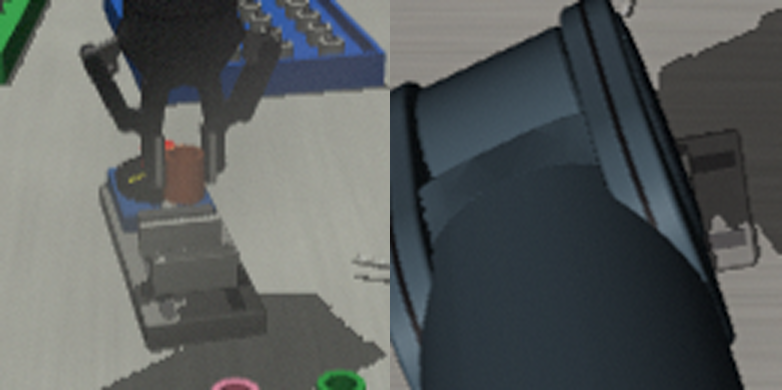

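Run:
```python
from h import *
d=snapshot("side");h=cv2.cvtColor(d["img"],cv2.COLOR_RGB2HSV)
m=cv2.inRange(h,(3,60,30),(16,255,255));m[:,:240]=0;m[:,262:]=0;m[:176]=0;m[205:]=0
n,l,st,c=cv2.connectedComponentsWithStats(m);i=1+st[1:,4].argmax();print(c[i],st[i],h[188,251])
for z in(.0947,):
    w=ray(d,c[i],z);print(w,"clamp",np.dot(w-O,ex),np.dot(w-O,ey))
s=sense()["tcp_pos"];print(proj(d,[s[0],s[1],.0947]))
```

```text
[251.19282511 186.88340807] [245 177  13  20 223] [  9  84 115]
[0.54746375 0.02948038 0.0947    ] clamp -0.0009387375239811702 -0.033164903940540974
[251.45971181 187.31480004]
```

Call:
drive_tool:
  commands:
    - [0.025,0,0.002,0.01,0,0,0]
    - [0.025,0,0,0.012,0,0,0]
    - [0.025,0,0,0.012,0,0,0]
    - [0.025,0,0,0.012,0,0,0]
    - [0.025,0,0,0.005,0,0,0]
    - [0.025,0,0,0,0,0,0]
    - [0.025,0,0,0,0,0,0]

```text
t: 6.33
tcp_pos: [0.5488, 0.0288, 0.0377]
ee_rot: [0.652, 0.758, -0.0, -0.0]
wrist_force: [0.7, 0.5, -0.1]
gripper_width: 0.0291
grip_force: 30.0
```

Run:
```python
from h import *
p=O-.035*ey;to([p[0],p[1],.031],1.7208)
```

```text
t 6.33 tcp [0.5488 0.0288 0.0377] psi 1.7211 tilt [ 1.0e-04 -1.1e-03 -1.0e+00] q7 -0.3 w 0.0291 gf 30.015867948532104 F [ 0.71  0.5  -0.09] T [-0.006 -0.034 -0.02 ]
tool shift [-0.0009 -0.0003  0.0067] ('rz', np.float64(0.0003))
```

Call:
drive_tool:
  commands:
    - [0.025,-0.001,0,0.003,0,0,0]
    - [0.025,0,0,0.002,0,0,0]
    - [0.025,0,0,0.001,0,0,0]
    - [0.025,0,0,0,0,0,0]

```text
t: 6.67
tcp_pos: [0.5494, 0.0276, 0.0323]
ee_rot: [0.652, 0.758, 0.0, 0.0]
wrist_force: [0.3, 0.5, -1.0]
gripper_width: 0.029
grip_force: 30.0
```

Call:
drive_tool:
  commands:
    - [0.025,0,0,0.001,0,0,0]
    - [0.025,0,0,0,0,0,0]
    - [0.025,0,0,0,0,0,0]

```text
t: 6.92
tcp_pos: [0.5493, 0.0277, 0.0313]
ee_rot: [0.652, 0.758, 0.0, 0.0]
wrist_force: [0.5, 0.5, -0.5]
gripper_width: 0.0288
grip_force: 30.0
```

Call:
drive_tool:
  commands:
    - [0.025,0,0,0.001,0,0,0]
    - [0.025,0,0,0,0,0,0]
    - [0.025,0,0,0,0,0,0]

```text
t: 7.17
tcp_pos: [0.5494, 0.0277, 0.0303]
ee_rot: [0.652, 0.758, 0.0, 0.0]
wrist_force: [0.3, -0.4, -0.3]
gripper_width: 0.0286
grip_force: 30.2
```

Call:
drive_tool:
  commands:
    - [0.025,0,0,0.0005,0,0,0]
    - [0.025,0,0,0,0,0,0]
    - [0.025,0,0,0,0,0,0]

```text
t: 7.42
tcp_pos: [0.5494, 0.0277, 0.0302]
ee_rot: [0.652, 0.758, -0.0, 0.0]
wrist_force: [-1.8, -0.4, 4.7]
gripper_width: 0.0287
grip_force: 30.7
```

On the bed. Release, then rise.

Call:
drive_tool:
  commands:
    - [0.034,0,0,0,0,0,0]
    - [0.034,0,0,0,0,0,0]
    - [0.05,0,0,0,0,0,0]
    - [0.05,0,0,0,0,0,0]
    - [0.05,0,0,0,0,0,0]

```text
t: 7.83
tcp_pos: [0.5493, 0.0277, 0.0297]
ee_rot: [0.652, 0.758, -0.0, -0.0]
wrist_force: [-0.2, 0.3, 0.1]
gripper_width: 0.0496
grip_force: 0.0
```

Call:
drive_tool:
  commands:
    - [0.05,0,0,-0.015,0,0,0]
    - [0.05,0,0,-0.025,0,0,0]
    - [0.05,0,0,-0.03,0,0,0]
    - [0.05,0,0,-0.03,0,0,0]
    - [0.05,0,0,0,0,0,-0.12]
    - [0.05,0,0,0,0,0,-0.12]
    - [0.05,0,0,0,0,0,-0.12]
    - [0.05,0,0,0,0,0,-0.12]

```text
t: 8.5
tcp_pos: [0.5494, 0.0275, 0.13]
ee_rot: [0.451, 0.893, -0.0, 0.0]
wrist_force: [0.0, -0.6, -0.5]
gripper_width: 0.0499
grip_force: 0.0
```

Call:
drive_tool:
  commands:
    - [0.05,0,0,0,0,0,-0.12]
    - [0.05,0,0,0,0,0,-0.12]
    - [0.05,0,0,0,0,0,-0.12]
    - [0.05,0,0,0,0,0,-0.12]
    - [0.05,0,0,0,0,0,0]
    - [0.05,0,0,0,0,0,0]
    - [0.05,0,0,0,0,0,0]

```text
t: 9.08
tcp_pos: [0.5493, 0.0276, 0.1297]
ee_rot: [0.23, 0.973, 0.0, -0.0]
wrist_force: [0.7, -0.7, -0.2]
gripper_width: 0.0503
grip_force: 0.0
```

Run:
```python
from h import *
p=O+.0754*ey;to([p[0],p[1],.10])
d=snapshot("side");t=snapshot("top")
a=cv2.resize(d["img"][130:260,190:320],None,fx=3,fy=3,interpolation=2);b=cv2.resize(t["img"][170:300,145:290],None,fx=2.7,fy=3,interpolation=2)
cv2.imwrite("pics/s3.png",np.hstack([a,b])[:,:,::-1])
```

```text
t 9.08 tcp [0.5493 0.0276 0.1297] psi 2.6773 tilt [ 2.e-04 -0.e+00 -1.e+00] q7 0.587 w 0.0503 gf 0.0 F [ 0.68 -0.74 -0.25] T [-0.025 -0.006  0.045]
tool shift [0.0642 0.0901 0.0297]
```

View pics/s3.png

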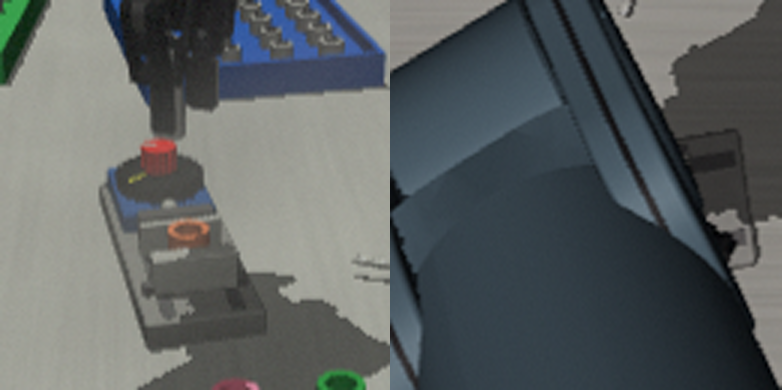

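The bush stands upright between the jaws with its rim at crop (188,235), and the knob and ring mark look unchanged. Next, move over the knob.

Call:
drive_tool:
  commands:
    - [0.05,0.016,0.0225,0,0,0,0]
    - [0.05,0.016,0.0225,0,0,0,0]
    - [0.05,0.016,0.0225,0,0,0,0]
    - [0.05,0.016,0.0225,0,0,0,0]
    - [0.05,0,0,0.03,0,0,0]
    - [0.05,0,0,0,0,0,0]
    - [0.05,0,0,0,0,0,0]

```text
t: 9.77
tcp_pos: [0.5309, 0.1362, 0.0989]
ee_rot: [0.229, 0.974, -0.001, -0.001]
wrist_force: [0.3, -0.5, 0.7]
gripper_width: 0.05
grip_force: 0.0
```

Run:
```python
from h import *
p=O+.0754*ey;to([p[0],p[1],.056])
```

```text
t 9.77 tcp [0.5309 0.1362 0.0989] psi 2.6804 tilt [ 0.0019 -0.0026 -1.    ] q7 0.354 w 0.05 gf 0.0 F [ 0.26 -0.45  0.7 ] T [ 0.037 -0.012  0.001]
tool shift [-0.0009  0.0013  0.0429]
```

Call:
drive_tool:
  commands:
    - [0.05,-0.001,0.001,0.012,0,0,0]
    - [0.05,0,0,0.012,0,0,0]
    - [0.05,0,0,0.012,0,0,0]
    - [0.05,0,0,0.005,0,0,0]
    - [0.05,0,0,0,0,0,0]
    - [0.05,0,0,0,0,0,0]

```text
t: 10.27
tcp_pos: [0.5332, 0.137, 0.0584]
ee_rot: [0.228, 0.974, -0.0, -0.0]
wrist_force: [0.2, 0.5, -0.5]
gripper_width: 0.0498
grip_force: 0.0
```

Run:
```python
from h import *
p=O+.0754*ey;to([p[0],p[1],.056])
d=snapshot("side")
a=cv2.resize(d["img"][130:240,200:310],None,fx=5,fy=5,interpolation=2)
cv2.imwrite("pics/s4.png",a[:,:,::-1])
```

```text
t 10.27 tcp [0.5332 0.137  0.0584] psi 2.6806 tilt [ 7.e-04 -4.e-04 -1.e+00] q7 0.313 w 0.0498 gf 0.0 F [ 0.23  0.46 -0.53] T [ 0.049 -0.036  0.03 ]
tool shift [ 0.0009 -0.0005  0.0024]
```

View pics/s4.png

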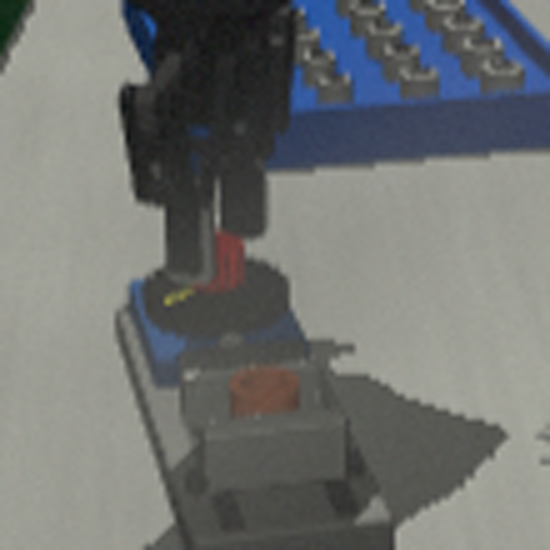

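Side crop: the fingers straddle the red knob (228,262) clear above the ring. The yellow mark (178,297) is visible, and the bush (262,390) is upright. Close on the knob.

Call:
drive_tool:
  commands:
    - [0.05,0.0005,0,0.001,0,0,0]
    - [0.05,0,0,0,0,0,0]
    - [0.022,0,0,0,0,0,0]
    - [0.022,0,0,0,0,0,0]
    - [0.022,0,0,0,0,0,0]
    - [0.022,0,0,0,0,0,0]
    - [0.022,0,0,0,0,0,0]
    - [0.022,0,0,0,0,0,0]
  grip_force: 40

```text
t: 10.98
tcp_pos: [0.5321, 0.1353, 0.0581]
ee_rot: [0.229, 0.973, -0.002, -0.001]
wrist_force: [-3.8, -5.1, 9.0]
gripper_width: 0.0247
grip_force: 38.8
```

```bash
cat >> h.py <<'E'
def tq(n=6):
    L=[]
    for i in range(n):
        s=sense();L.append([*s["torque"],s["effort"][6],*s["wrist_force"]]);snapshot("top")
    L=np.array(L);M=R.from_quat(s["ee_rot"]).as_matrix()
    print("t",round(s["t"],2),"tcp",s["tcp_pos"].round(4),"psi",np.arctan2(M[1,0],M[0,0]).round(4),"q7",s["qpos"][6].round(3),"w",round(float(s["gripper_width"]),4),"T",L.mean(0)[:3].round(3),"sd",L.std(0)[2].round(3),"e7",L.mean(0)[3].round(4),"sd",L.std(0)[3].round(4),"F",L.mean(0)[4:].round(1))
E
python3 -c "
from h import *
tq()"
```

```text
t 11.23 tcp [0.5321 0.1352 0.0581] psi 2.6798 q7 0.311 w 0.025 T [-1.154  0.909  0.024] sd 0.021 e7 -0.0254 sd 0.0 F [-3.8 -4.9  8.4]
```

Call:
drive_tool:
  commands:
    - [0.022,0,-0.0015,-0.0006,0,0,0]
    - [0.022,0,0,0,0,0,0]
    - [0.022,0,0,0,0,0,0.06]
    - [0.022,0,0,0,0,0,0.06]
    - [0.022,0,0,0,0,0,0.06]
    - [0.022,0,0,0,0,0,0.06]
    - [0.022,0,0,0,0,0,0.06]
    - [0.022,0,0,0,0,0,0]

```text
t: 11.95
tcp_pos: [0.5319, 0.1351, 0.0582]
ee_rot: [0.372, 0.928, -0.001, -0.0]
wrist_force: [-0.1, -3.4, -0.5]
gripper_width: 0.025
grip_force: 40.7
```

```bash
python3 -c "
from h import *
tq(3)"
```

```text
t 12.05 tcp [0.5319 0.1351 0.0582] psi 2.3819 q7 0.066 w 0.0251 T [-0.841  0.268 -0.12 ] sd 0.06 e7 -0.2814 sd 0.2695 F [-1.  -3.6  0.6]
```

Call:
drive_tool:
  commands:
    - [0.022,0,0,0,0,0,0.06]
    - [0.022,0,0,0,0,0,0.06]
    - [0.022,0,0,0,0,0,0.06]
    - [0.022,0,0,0,0,0,0.06]
    - [0.022,0,0,0,0,0,0.06]
    - [0.022,0,0,0,0,0,0]

```text
t: 12.6
tcp_pos: [0.5318, 0.135, 0.0582]
ee_rot: [0.507, 0.862, -0.001, -0.0]
wrist_force: [-2.1, -5.4, 0.4]
gripper_width: 0.0251
grip_force: 40.8
```

```bash
python3 -c "
from h import *
tq(3)
d=snapshot('side')
cv2.imwrite('pics/s5.png',cv2.resize(d['img'][130:240,200:310],None,fx=5,fy=5,interpolation=2)[:,:,::-1])"
```

```text
t 12.7 tcp [0.5317 0.135  0.0582] psi 2.0815 q7 -0.179 w 0.0248 T [-1.096  0.421 -0.084] sd 0.016 e7 -0.2457 sd 0.2633 F [-2.2 -5.1  1.5]
```

View pics/s5.png

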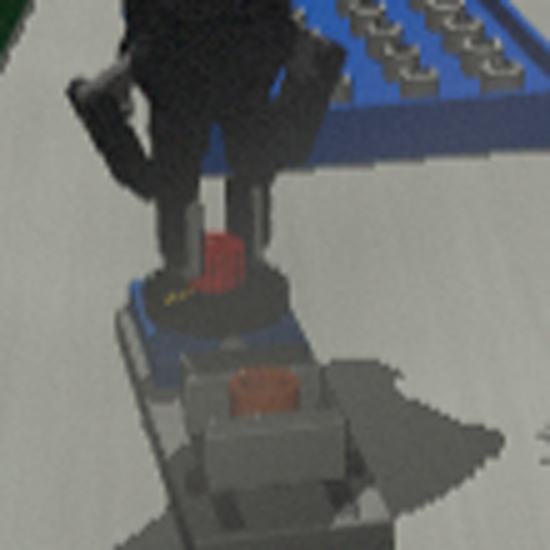

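The ring mark (178,297) is unmoved, the bush is still upright, and the fingers are turning with the knob. Relieve the side force, carry on, and read settled values.

Call:
drive_tool:
  commands:
    - [0.022,-0.0008,-0.0009,0,0,0,0.06]
    - [0.022,0,0,0,0,0,0.06]
    - [0.022,0,0,0,0,0,0.06]
    - [0.022,0,0,0,0,0,0]
    - [0.022,0,0,0,0,0,0]
    - [0.022,0,0,0,0,0,0]
    - [0.022,0,0,0,0,0,0]

```text
t: 13.38
tcp_pos: [0.5317, 0.1349, 0.0582]
ee_rot: [0.581, 0.814, -0.0, -0.0]
wrist_force: [-0.6, -2.5, -0.8]
gripper_width: 0.0251
grip_force: 40.5
```

```bash
cat >> h.py <<'E'
def raw(n=5):
    for i in range(n):
        s=sense();M=R.from_quat(s["ee_rot"]).as_matrix()
        print(round(s["t"],2),"psi",np.arctan2(M[1,0],M[0,0]).round(4),"Tz",s["torque"].round(3),"e",s["effort"].round(3),"q7",s["qpos"][6].round(4),"F",s["wrist_force"].round(1));snapshot("top")
E
python3 -c "
from h import *
raw(4)"
```

```text
13.38 psi 1.9023 Tz [-0.582  0.299 -0.032] e [-1.2720e+00 -5.4967e+01 -6.7290e+00 -1.8435e+01 -2.5600e-01 -8.1600e-01
  2.7000e-02] q7 -0.3233 F [-0.6 -2.5 -0.8]
13.43 psi 1.902 Tz [-0.557  0.293 -0.046] e [-1.2220e+00 -5.5047e+01 -6.7200e+00 -1.8483e+01 -2.5100e-01 -8.1400e-01
  2.2000e-02] q7 -0.3235 F [-1.2 -1.5 -1. ]
13.48 psi 1.9017 Tz [-0.542  0.273  0.012] e [-1.1820e+00 -5.5128e+01 -6.7120e+00 -1.8529e+01 -2.4900e-01 -8.1300e-01
  1.5000e-02] q7 -0.3238 F [-1.2 -2.2 -1.3]
13.53 psi 1.9016 Tz [-0.554  0.27   0.024] e [-1.1530e+00 -5.5211e+01 -6.7040e+00 -1.8576e+01 -2.4600e-01 -8.1200e-01
  9.0000e-03] q7 -0.3239 F [-1.3 -2.9 -1.7]
```

Call:
drive_tool:
  commands:
    - [0.022,0,0,0,0,0,0.06]
    - [0.022,0,0,0,0,0,0.06]
    - [0.022,0,0,0,0,0,0.06]
    - [0.022,0,0,0,0,0,0.06]
    - [0.022,0,0,0,0,0,0]
    - [0.022,0,0,0,0,0,0]
    - [0.022,0,0,0,0,0,0]

```text
t: 14.17
tcp_pos: [0.5315, 0.1349, 0.0582]
ee_rot: [0.674, 0.739, -0.0, -0.0]
wrist_force: [-2.1, -2.4, -2.3]
gripper_width: 0.0248
grip_force: 40.5
```

```bash
python3 -c "
from h import *
raw(4)"
```

```text
14.17 psi 1.6625 Tz [-0.587  0.422 -0.117] e [ -1.332 -55.542  -5.62  -19.175  -0.13   -1.029   0.074] q7 -0.516 F [-2.1 -2.4 -2.3]
14.22 psi 1.6622 Tz [-0.557  0.432 -0.077] e [-1.2280e+00 -5.5574e+01 -5.5790e+00 -1.9257e+01 -1.4500e-01 -1.0510e+00
  4.7000e-02] q7 -0.5162 F [-1.2 -2.5 -0.9]
14.27 psi 1.662 Tz [-0.62   0.492 -0.021] e [-1.1600e+00 -5.5618e+01 -5.5590e+00 -1.9330e+01 -1.3700e-01 -1.0730e+00
  4.2000e-02] q7 -0.5164 F [-1.8 -3.6 -1.2]
14.32 psi 1.6618 Tz [-0.515  0.443 -0.055] e [-1.1130e+00 -5.5668e+01 -5.5440e+00 -1.9401e+01 -1.2600e-01 -1.0940e+00
  3.9000e-02] q7 -0.5166 F [-1.5 -2.6 -1.7]
```

Static readings relax, so read while turning slowly and steadily.

Call:
drive_tool:
  commands:
    - [0.022,0,0,0,0,0,0.015]
    - [0.022,0,0,0,0,0,0.015]
    - [0.022,0,0,0,0,0,0.015]
    - [0.022,0,0,0,0,0,0.015]
    - [0.022,0,0,0,0,0,0.015]
    - [0.022,0,0,0,0,0,0.015]

```text
t: 14.87
tcp_pos: [0.5315, 0.1349, 0.0582]
ee_rot: [0.708, 0.707, -0.0, -0.0]
wrist_force: [-3.6, -3.2, -1.9]
gripper_width: 0.0247
grip_force: 40.4
```

```bash
python3 -c "
from h import *
raw(3)"
```

```text
14.87 psi 1.5695 Tz [-0.574  0.781  0.146] e [-5.8600e-01 -5.6162e+01 -5.0290e+00 -2.0318e+01 -1.2300e-01 -1.4080e+00
  3.3000e-02] q7 -0.5905 F [-3.6 -3.2 -1.9]
14.92 psi 1.5687 Tz [-0.605  0.763  0.07 ] e [-8.2900e-01 -5.6292e+01 -4.9490e+00 -2.0376e+01 -1.1900e-01 -1.4250e+00
 -3.9000e-02] q7 -0.5911 F [-2.9 -2.  -1.6]
14.97 psi 1.57 Tz [-0.596  0.755  0.065] e [ -0.919 -56.35   -4.905 -20.441  -0.097  -1.468  -0.191] q7 -0.59 F [-3.3 -2.5 -1.6]
```

Call:
drive_tool:
  commands:
    - [0.022,0,0,0,0,0,0.015]
    - [0.022,0,0,0,0,0,0.015]
    - [0.022,0,0,0,0,0,0.015]
    - [0.022,0,0,0,0,0,0.015]
    - [0.022,0,0,0,0,0,0.015]
    - [0.022,0,0,0,0,0,0.015]

```text
t: 15.52
tcp_pos: [0.5315, 0.1349, 0.0583]
ee_rot: [0.739, 0.674, -0.0, -0.0]
wrist_force: [-3.9, -2.1, -2.0]
gripper_width: 0.025
grip_force: 40.4
```

```bash
python3 -c "
from h import *
raw(1)"
```

```text
15.52 psi 1.4794 Tz [-0.57   1.011  0.157] e [-4.3700e-01 -5.6537e+01 -4.4560e+00 -2.1096e+01 -1.7000e-02 -1.7180e+00
  3.1000e-02] q7 -0.6622 F [-3.9 -2.1 -2. ]
```

Call:
drive_tool:
  commands:
    - [0.022,0,0,0,0,0,0.015]
    - [0.022,0,0,0,0,0,0.015]
    - [0.022,0,0,0,0,0,0.015]

```text
t: 15.82
tcp_pos: [0.5315, 0.1349, 0.0582]
ee_rot: [0.754, 0.657, -0.0, -0.0]
wrist_force: [-4.6, -2.4, -1.9]
gripper_width: 0.0249
grip_force: 40.4
```

```bash
python3 -c "
from h import *
raw(1)"
```

```text
15.82 psi 1.4345 Tz [-0.535  1.037  0.155] e [-4.3200e-01 -5.6517e+01 -4.2440e+00 -2.1128e+01 -2.0000e-02 -1.7380e+00
  3.3000e-02] q7 -0.6979 F [-4.6 -2.4 -1.9]
```

Call:
drive_tool:
  commands:
    - [0.022,0,0,0,0,0,0.015]
    - [0.022,0,0,0,0,0,0.015]
    - [0.022,0,0,0,0,0,0.015]

```text
t: 16.12
tcp_pos: [0.5314, 0.1349, 0.0582]
ee_rot: [0.768, 0.64, -0.0, -0.0]
wrist_force: [-4.4, -2.6, -2.8]
gripper_width: 0.0249
grip_force: 40.4
```

```bash
python3 -c "
from h import *
raw(1)"
```

```text
16.12 psi 1.3894 Tz [-0.518  1.014  0.16 ] e [-4.2700e-01 -5.6498e+01 -4.0300e+00 -2.1159e+01 -2.4000e-02 -1.7570e+00
  3.2000e-02] q7 -0.7337 F [-4.4 -2.6 -2.8]
```

The moving torque is about 0.155 N m when free. The target is about 0.155 + 0.078 = 0.233, or 0.27 rad past the catch.

Call:
drive_tool:
  commands:
    - [0.022,0,0,0,0,0,0.015]
    - [0.022,0,0,0,0,0,0.015]
    - [0.022,0,0,0,0,0,0.015]
    - [0.022,0,0,0,0,0,0.015]

```text
t: 16.5
tcp_pos: [0.5314, 0.1349, 0.0582]
ee_rot: [0.787, 0.617, -0.0, -0.0]
wrist_force: [-3.8, -2.6, -2.5]
gripper_width: 0.0249
grip_force: 40.4
```

```bash
python3 -c "
from h import *
raw(1)"
```

```text
16.5 psi 1.3295 Tz [-0.584  1.033  0.166] e [-4.2600e-01 -5.6473e+01 -3.7450e+00 -2.1197e+01 -3.1000e-02 -1.7820e+00
  3.1000e-02] q7 -0.7812 F [-3.8 -2.6 -2.5]
```

Call:
drive_tool:
  commands:
    - [0.022,0,0,0,0,0,0.015]
    - [0.022,0,0,0,0,0,0.015]
    - [0.022,0,0,0,0,0,0.015]
    - [0.022,0,0,0,0,0,0.015]

```text
t: 16.88
tcp_pos: [0.5313, 0.1349, 0.0582]
ee_rot: [0.805, 0.593, -0.0, -0.0]
wrist_force: [-4.7, -3.1, -1.4]
gripper_width: 0.0253
grip_force: 40.4
```

```bash
python3 -c "
from h import *
raw(1)"
```

```text
16.88 psi 1.2696 Tz [-0.591  1.086  0.212] e [-4.1800e-01 -5.6444e+01 -3.4580e+00 -2.1233e+01 -3.6000e-02 -1.8060e+00
  3.0000e-02] q7 -0.8287 F [-4.7 -3.1 -1.4]
```

Call:
drive_tool:
  commands:
    - [0.022,0,0,0,0,0,0.015]
    - [0.022,0,0,0,0,0,0.015]
    - [0.022,0,0,0,0,0,0.015]
    - [0.022,0,0,0,0,0,0.015]

```text
t: 17.27
tcp_pos: [0.5313, 0.1349, 0.0582]
ee_rot: [0.823, 0.569, -0.001, -0.0]
wrist_force: [-4.7, -2.4, -2.0]
gripper_width: 0.0248
grip_force: 40.5
```

```bash
python3 -c "
from h import *
raw(1)"
```

```text
17.27 psi 1.2096 Tz [-0.597  1.101  0.21 ] e [-4.0800e-01 -5.6414e+01 -3.1700e+00 -2.1267e+01 -4.2000e-02 -1.8280e+00
  3.0000e-02] q7 -0.876 F [-4.7 -2.4 -2. ]
```

Call:
drive_tool:
  commands:
    - [0.022,0,0,0,0,0,0.015]
    - [0.022,0,0,0,0,0,0.015]
    - [0.022,0,0,0,0,0,0.015]
    - [0.022,0,0,0,0,0,0.015]

```text
t: 17.65
tcp_pos: [0.5313, 0.1349, 0.0582]
ee_rot: [0.839, 0.544, -0.0, -0.0]
wrist_force: [-4.5, -2.5, -1.5]
gripper_width: 0.0248
grip_force: 40.5
```

```bash
python3 -c "
from h import *
raw(1)"
```

```text
17.65 psi 1.1497 Tz [-0.594  1.09   0.157] e [-3.8700e-01 -5.6381e+01 -2.8750e+00 -2.1299e+01 -5.8000e-02 -1.8500e+00
  1.8000e-02] q7 -0.9233 F [-4.5 -2.5 -1.5]
```

Call:
drive_tool:
  commands:
    - [0.022,0,0,0,0,0,0.015]
    - [0.022,0,0,0,0,0,0.015]

```text
t: 17.87
tcp_pos: [0.5313, 0.1349, 0.0583]
ee_rot: [0.847, 0.531, -0.0, -0.0]
wrist_force: [-3.8, -2.8, -1.6]
gripper_width: 0.0248
grip_force: 40.5
```

```bash
python3 -c "
from h import *
raw(1)"
```

```text
17.87 psi 1.1198 Tz [-0.544  1.125  0.173] e [-3.6600e-01 -5.6359e+01 -2.7330e+00 -2.1314e+01 -6.1000e-02 -1.8600e+00
  3.0000e-02] q7 -0.9469 F [-3.8 -2.8 -1.6]
```

Call:
drive_tool:
  commands:
    - [0.022,0,0,0,0,0,0.015]
    - [0.022,0,0,0,0,0,0.015]

```text
t: 18.08
tcp_pos: [0.5313, 0.135, 0.0582]
ee_rot: [0.855, 0.518, -0.001, -0.0]
wrist_force: [-5.5, -3.0, -1.4]
gripper_width: 0.0253
grip_force: 40.5
```

```bash
python3 -c "
from h import *
raw(1)"
```

```text
18.08 psi 1.0898 Tz [-0.585  1.062  0.215] e [-3.5100e-01 -5.6341e+01 -2.5840e+00 -2.1328e+01 -6.9000e-02 -1.8710e+00
  2.3000e-02] q7 -0.9705 F [-5.5 -3.  -1.4]
```

Call:
drive_tool:
  commands:
    - [0.022,0,0,0,0,0,0.015]
    - [0.022,0,0,0,0,0,0.015]

```text
t: 18.3
tcp_pos: [0.5313, 0.135, 0.0582]
ee_rot: [0.863, 0.505, -0.001, -0.0]
wrist_force: [-5.8, -1.9, -1.7]
gripper_width: 0.0254
grip_force: 40.5
```

```bash
python3 -c "
from h import *
raw(1)"
```

```text
18.3 psi 1.0599 Tz [-0.536  1.116  0.227] e [-3.3900e-01 -5.6322e+01 -2.4360e+00 -2.1341e+01 -7.9000e-02 -1.8810e+00
  1.6000e-02] q7 -0.994 F [-5.8 -1.9 -1.7]
```

Call:
drive_tool:
  commands:
    - [0.022,0,0,0,0,0,0.015]

```text
t: 18.43
tcp_pos: [0.5313, 0.135, 0.0583]
ee_rot: [0.866, 0.499, -0.001, -0.0]
wrist_force: [-5.6, -2.5, -0.9]
gripper_width: 0.0248
grip_force: 40.5
```

```bash
python3 -c "
from h import *
raw(1)"
```

```text
18.43 psi 1.0454 Tz [-0.549  1.14   0.243] e [ -0.343 -56.304  -2.398 -21.343  -0.073  -1.886   0.084] q7 -1.0054 F [-5.6 -2.5 -0.9]
```

Call:
drive_tool:
  commands:
    - [0.022,0,0,0,0,0,0.015]

```text
t: 18.57
tcp_pos: [0.5313, 0.135, 0.0582]
ee_rot: [0.87, 0.493, -0.001, -0.0]
wrist_force: [-5.2, -2.9, -0.6]
gripper_width: 0.0244
grip_force: 40.5
```

```bash
python3 -c "
from h import *
raw(1)"
```

```text
18.57 psi 1.0304 Tz [-0.577  1.136  0.198] e [ -0.33  -56.293  -2.325 -21.349  -0.076  -1.89    0.085] q7 -1.0171 F [-5.2 -2.9 -0.6]
```

Call:
drive_tool:
  commands:
    - [0.022,0,0,0,0,0,0.015]

```text
t: 18.7
tcp_pos: [0.5313, 0.135, 0.0583]
ee_rot: [0.874, 0.486, -0.001, -0.0]
wrist_force: [-4.9, -2.1, -1.0]
gripper_width: 0.0247
grip_force: 40.5
```

```bash
python3 -c "
from h import *
raw(1)"
```

```text
18.7 psi 1.0154 Tz [-0.538  1.139  0.124] e [ -0.32  -56.284  -2.251 -21.355  -0.08   -1.895   0.081] q7 -1.0289 F [-4.9 -2.1 -1. ]
```

Call:
drive_tool:
  commands:
    - [0.022,0,0,0,0,0,0.015]

```text
t: 18.83
tcp_pos: [0.5312, 0.135, 0.0582]
ee_rot: [0.877, 0.48, -0.001, -0.0]
wrist_force: [-4.4, -2.7, -1.4]
gripper_width: 0.0249
grip_force: 40.5
```

```bash
python3 -c "
from h import *
raw(1)"
```

```text
18.83 psi 1.0004 Tz [-0.547  1.13   0.194] e [ -0.313 -56.274  -2.176 -21.361  -0.085  -1.899   0.077] q7 -1.0407 F [-4.4 -2.7 -1.4]
```

Call:
drive_tool:
  commands:
    - [0.022,0,0,0,0,0,0.015]

```text
t: 18.97
tcp_pos: [0.5312, 0.135, 0.0583]
ee_rot: [0.881, 0.473, -0.001, -0.0]
wrist_force: [-5.4, -2.4, -1.0]
gripper_width: 0.0254
grip_force: 40.5
```

```bash
python3 -c "
from h import *
raw(1)"
```

```text
18.97 psi 0.9855 Tz [-0.572  1.159  0.245] e [ -0.307 -56.264  -2.102 -21.366  -0.089  -1.904   0.074] q7 -1.0524 F [-5.4 -2.4 -1. ]
```

The effort slope changes at psi ≈ 1.19 (1.49 rad turned), and the mean torque rise agrees with that. Going 0.066 rad further gives about 13 N.

Call:
drive_tool:
  commands:
    - [0.022,0,0,0,0,0,0.015]
    - [0.022,0,0,0,0,0,0.015]

```text
t: 19.18
tcp_pos: [0.5312, 0.135, 0.0582]
ee_rot: [0.888, 0.46, -0.001, -0.0]
wrist_force: [-4.6, -4.3, -0.2]
gripper_width: 0.0248
grip_force: 40.5
```

```bash
python3 -c "
from h import *
raw(1)"
```

```text
19.18 psi 0.955 Tz [-0.622  1.131  0.21 ] e [-2.8600e-01 -5.6255e+01 -1.9140e+00 -2.1380e+01 -1.1000e-01 -1.9130e+00
 -9.0000e-03] q7 -1.0763 F [-4.6 -4.3 -0.2]
```

Call:
drive_tool:
  commands:
    - [0.022,0,0,0,0,0,0.015]

```text
t: 19.32
tcp_pos: [0.5312, 0.135, 0.0582]
ee_rot: [0.891, 0.453, -0.001, -0.0]
wrist_force: [-4.8, -2.5, -1.3]
gripper_width: 0.025
grip_force: 40.5
```

```bash
python3 -c "
from h import *
raw(1)"
```

```text
19.32 psi 0.9406 Tz [-0.595  1.145  0.221] e [ -0.292 -56.238  -1.875 -21.382  -0.105  -1.917   0.058] q7 -1.0876 F [-4.8 -2.5 -1.3]
```

Call:
drive_tool:
  commands:
    - [0.022,0,0,0,0,0,0.015]

```text
t: 19.45
tcp_pos: [0.5312, 0.135, 0.0582]
ee_rot: [0.895, 0.446, -0.001, -0.0]
wrist_force: [-5.0, -3.1, -1.9]
gripper_width: 0.025
grip_force: 40.5
```

```bash
python3 -c "
from h import *
raw(5)"
```

```text
19.45 psi 0.9256 Tz [-0.544  1.196  0.202] e [ -0.28  -56.226  -1.803 -21.387  -0.108  -1.921   0.059] q7 -1.0994 F [-5.  -3.1 -1.9]
19.5 psi 0.9242 Tz [-0.594  1.194  0.194] e [ -0.563 -56.267  -1.689 -21.372  -0.15   -1.918  -0.109] q7 -1.1005 F [-6.  -2.7 -1.1]
19.55 psi 0.9251 Tz [-0.586  1.139  0.105] e [ -0.643 -56.277  -1.665 -21.369  -0.133  -1.924  -0.237] q7 -1.0997 F [-4.8 -2.1 -2.1]
19.6 psi 0.9254 Tz [-0.575  1.147  0.116] e [ -0.637 -56.27   -1.685 -21.368  -0.111  -1.923  -0.158] q7 -1.0995 F [-5.4 -3.2 -1.6]
19.65 psi 0.9255 Tz [-0.539  1.134  0.118] e [ -0.624 -56.266  -1.69  -21.369  -0.103  -1.922  -0.132] q7 -1.0994 F [-5.6 -3.2 -1.5]
```

Call:
drive_tool:
  commands:
    - [0.022,0,0,0,0,0,0.01]
    - [0.022,0,0,0,0,0,0.01]

```text
t: 19.87
tcp_pos: [0.5312, 0.135, 0.0582]
ee_rot: [0.899, 0.437, -0.001, -0.0]
wrist_force: [-5.2, -2.4, -1.1]
gripper_width: 0.0251
grip_force: 40.5
```

```bash
python3 -c "
from h import *
raw(3)"
```

```text
19.87 psi 0.9053 Tz [-0.57   1.205  0.197] e [ -0.332 -56.225  -1.624 -21.391  -0.148  -1.927  -0.087] q7 -1.1152 F [-5.2 -2.4 -1.1]
19.92 psi 0.9046 Tz [-0.56   1.137  0.165] e [ -0.542 -56.25   -1.571 -21.379  -0.168  -1.927  -0.17 ] q7 -1.1158 F [-5.6 -2.7 -1.1]
19.97 psi 0.9052 Tz [-0.532  1.157  0.095] e [ -0.614 -56.258  -1.571 -21.375  -0.137  -1.929  -0.218] q7 -1.1152 F [-4.7 -3.3 -0.6]
```

Call:
drive_tool:
  commands:
    - [0.035,0,0,0,0,0,0]
    - [0.035,0,0,0,0,0,0]
    - [0.05,0,0,0,0,0,0]
    - [0.05,0,0,0,0,0,0]
    - [0.05,0,0,-0.01,0,0,0]
    - [0.05,0,0,-0.03,0,0,0]
    - [0.05,0,0,-0.04,0,0,0]
    - [0.05,0,0,-0.04,0,0,0]

```text
t: 20.68
tcp_pos: [0.5314, 0.135, 0.1801]
ee_rot: [0.899, 0.438, -0.0, -0.0]
wrist_force: [1.0, 0.2, -0.2]
gripper_width: 0.0503
grip_force: 0.0
```

```bash
python3 -c "
from h import *
to([.35,-.3,.18])"
```

```text
t 20.68 tcp [0.5314 0.135  0.1801] psi 0.9059 tilt [-5.e-04 -7.e-04 -1.e+00] q7 -1.076 w 0.0503 gf 0.0 F [ 1.04  0.22 -0.2 ] T [-0.014 -0.062 -0.018]
tool shift [-4.542e-01  1.256e-01  2.000e-04]
```

Call:
drive_tool:
  commands:
    - [0.05,-0.03,0.017,0,0,0,0]
    - [0.05,-0.03,0.017,0,0,0,0]
    - [0.05,-0.03,0.017,0,0,0,0]
    - [0.05,-0.03,0.017,0,0,0,0]
    - [0.05,-0.03,0.017,0,0,0,0]
    - [0.05,-0.03,0.017,0,0,0,0]
    - [0.05,-0.03,0.017,0,0,0,0]
    - [0.05,-0.03,0.017,0,0,0,0]

```text
t: 21.35
tcp_pos: [0.4909, -0.1394, 0.1796]
ee_rot: [0.899, 0.438, 0.001, 0.001]
wrist_force: [1.1, 0.1, 0.1]
gripper_width: 0.05
grip_force: 0.0
```

Call:
drive_tool:
  commands:
    - [0.05,-0.03,0.02,0,0,0,0]
    - [0.05,-0.03,0.02,0,0,0,0]
    - [0.05,-0.03,0.02,0,0,0,0]
    - [0.05,-0.03,0.02,0,0,0,0]
    - [0.05,0,0,0,0,0,0]
    - [0.05,0,0,0,0,0,0]

```text
t: 21.85
tcp_pos: [0.4793, -0.2843, 0.1792]
ee_rot: [0.9, 0.435, 0.0, 0.001]
wrist_force: [0.3, 0.1, -0.3]
gripper_width: 0.0499
grip_force: 0.0
```

Run:
```python
from h import *
t=snapshot("top");d=snapshot("side")
a=cv2.resize(t["img"][205:285,145:290],None,fx=5,fy=5,interpolation=2)
cv2.imwrite("pics/fin.png",a[:,:,::-1])
```

```text
(no output)
```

View pics/fin.png

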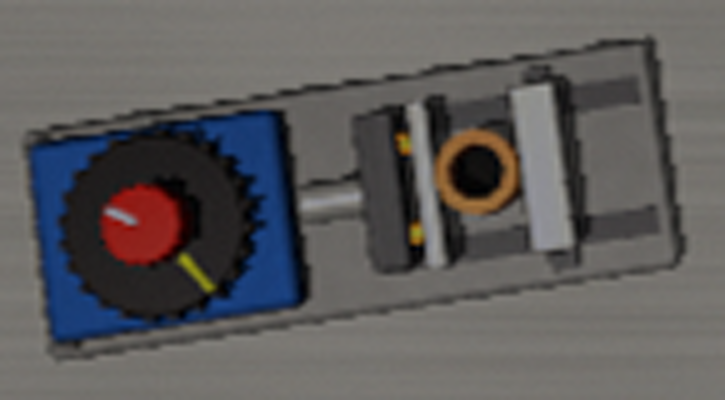

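The final top crop shows the bush (477,172) upright between the jaws, the yellow ring mark unmoved at (212,290), and the white line turned about 1.7 rad. Next, compare jaw-carriage and pad travel to check the spring compression.

Run:
```python
from h import *
def prof(img,t,xs,z=.048):
    g=cv2.cvtColor(img,cv2.COLOR_BGR2GRAY).astype(np.float32);ys=np.arange(-.075,.03,.0002);out=[]
    for x in xs:
        P=np.array([proj(t,[*(O+x*ex+y*ey)[:2],z]) for y in ys],np.float32)
        out.append(cv2.remap(g,P[:,:1],P[:,1:],cv2.INTER_CUBIC)[:,0])
    return ys,np.mean(out,0)
t=snapshot("top");L=[t["img"][:,:,::-1]]+[snapshot("top")["img"][:,:,::-1] for _ in range(4)]
now=np.mean(L,0).astype(np.uint8);old=cv2.imread("pics/top0.png")
for nm,xs in(("mid",np.arange(-.008,.0081,.002)),("sides",np.r_[np.arange(-.026,-.0195,.002),np.arange(.02,.0265,.002)])):
    for im,n in((old,"old"),(now,"now")):
        ys,p=prof(im.copy(),t,xs);g=np.gradient(cv2.GaussianBlur(p[:,None],(1,9),0)[:,0])
        i=[k for k in range(1,len(g)-1) if abs(g[k])>abs(g[k-1]) and abs(g[k])>=abs(g[k+1]) and abs(g[k])>1]
        print(nm,n,[(round(ys[k]*1e3,1),round(float(g[k]),1)) for k in i])
```

```text
mid old [(np.float64(-74.6), -1.4), (np.float64(-72.2), -1.0), (np.float64(-69.0), 7.0), (np.float64(-54.8), -4.1), (np.float64(-52.0), 1.7), (np.float64(-21.8), -4.4), (np.float64(-17.8), -2.8), (np.float64(-14.8), 8.7), (np.float64(-8.4), -7.6), (np.float64(-3.6), -3.1), (np.float64(-0.6), 3.9), (np.float64(13.6), 2.5), (np.float64(24.8), -1.5)]
mid now [(np.float64(-74.6), -1.5), (np.float64(-72.2), -1.1), (np.float64(-69.0), 7.5), (np.float64(-54.6), -6.8), (np.float64(-51.6), 4.7), (np.float64(-46.8), -4.8), (np.float64(-29.8), 4.0), (np.float64(-26.0), -3.0), (np.float64(-22.8), 5.7), (np.float64(-17.2), -8.3), (np.float64(-13.8), -2.5), (np.float64(-11.2), 4.1), (np.float64(3.4), 2.8), (np.float64(25.2), -6.7), (np.float64(29.0), 2.9)]
sides old [(np.float64(-74.4), -1.4), (np.float64(-69.0), 7.8), (np.float64(-54.2), -6.6), (np.float64(-51.6), 1.6), (np.float64(-21.6), -2.9), (np.float64(-18.0), -1.3), (np.float64(-14.8), 8.1), (np.float64(-8.2), -8.7), (np.float64(-3.6), -1.6), (np.float64(-0.4), 3.4), (np.float64(13.6), 2.9), (np.float64(24.4), -5.5), (np.float64(29.0), 2.6)]
sides now [(np.float64(-74.4), -1.6), (np.float64(-69.0), 8.4), (np.float64(-54.2), -7.2), (np.float64(-51.6), 1.7), (np.float64(-31.4), -3.4), (np.float64(-27.0), -1.5), (np.float64(-23.8), 8.7), (np.float64(-17.2), -9.0), (np.float64(-13.6), -1.1), (np.float64(-10.8), 3.6), (np.float64(3.0), 3.2), (np.float64(24.4), -5.9), (np.float64(29.0), 2.7)]
```

The pad travelled 9.0 mm against 10.65 mm of jaw drive. That is 1.65 mm of compression, or about 13 N, so I'm handing in.

```bash
python3 -c "
from workcell import *
print(finish_job())"
```

```text
the job is handed in; nothing more can be done
None
```

The copper bush stands upright in the clamp, held at about 13 N going by the spring compression seen from above; the ring mark has not moved, the arm is clear, and the job is handed in.

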